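Brush out a split cobble mould and hold it shut for clamping

ROBOT

A 6-joint arm with a two-finger parallel gripper is mounted at the origin on the work surface. World frame = base frame: x ahead of the robot, y to its left, z up, the work surface at z = 0. Lengths are in m, angles in rad, forces in N, time in s.
With the tool pointing down it reaches from about 0.275 to 0.825 m from the base axis. Payload 5.2 kg.
Tool frame: the origin (TCP) lies midway between the tips of the shut fingers; the grasp point (between the pads) lies 19 mm behind it; z points along the fingers, x is the direction in which the jaws open and shut, and the axes are right-handed (so a half turn about z gives the same grasp; the last joint's range is limited). The gripper opens to 93 mm and grips with 3 to 60 N. Pads are 15 mm wide; open, the fingers measure 128 mm over their backs; the gripper's body (75 mm by 188 mm) begins 65 mm behind the grasp point.
Start: joints at [-1.501, 0.259, 1.535, -0, 1.348, -0.203], TCP at [0.148, -0.53, 0.219] pointing down, gripper open.
Joint ranges: [-3.14, 3.14], [-0.91, 2.08], [0.19, 2.58], [-1.22, 4.36], [0.22, 2.71], [-3.12, 3.12]. Speed limits (rad/s): [2.57, 2.57, 3.14, 3.14, 3.14, 3.14].

INTERFACE

Orientations are given as [roll, pitch, yaw] about the fixed x, y, z axes, in that order (R = Rz(yaw) Ry(pitch) Rx(roll)).
In Python, from rig import ctrl, viewer gives the robot as it stands.
- The arm moves only by the shell command python3 -m inch 'ROWS' [OPENING]. ROWS is JSON, a list that holds one entry, the list of rows, each a list of 4 numbers: the shift along the world's x, y, z in cm, then the turn about the world's z in rad. In form: [[[tx, ty, tz, twist], ...]]. A call has 1 to 20 rows; each row is the pose to reach, as a shift and turn from the pose measured when the call began; what a row does not reach only later rows make up. A row lasts 1/10 s, in which the tool goes at most 50 mm and 8.59 degrees, less where a joint would pass 70% of its speed; a pose out of reach is approached as far as the arm can. A call with a gripper value outside its range is refused whole. OPENING is the gripper command: -1 is shut, 1 is fully open, values between are in proportion, set as the call begins (- or left out, the last holds). The fingers move at their own pace and stop on an object; the grip force is fixed at half the most. Time passes only in rows, so rows that repeat a pose let the fingers close. It gives the time, the measured TCP pose, the force and the opening at its end, in the units of the state.
- ctrl.read_state(): the state, without advancing time (a new reading comes with each control period).
- viewer.grab_frame(name): name is "scene" or "top"; returns a dict with "pixels" (480x640x3 uint8, red, green, blue), "intrinsics" (3x3 intrinsics, pixels), "pose" (4x4, takes a point from camera to world coordinates). Camera axes: x right, y up, looking along -z (the intrinsics and any distortion apply to the point x, -y, -z); pixel columns grow to the right and rows downward; lengths in m; the calibration is good to about 2 mm. A picture is of the moment at which its call begins. There is no depth.
- ctrl.hand_in(): hands the job in, once; it reports no verdict.
The state is a dict: "clock": time; "q": joint angles; "joint_vel": joint speeds; "joint_efforts": joint torques, N m; "tcp_pos": TCP position; "eef_rot": TCP orientation; "wrist_force": force on the tool from outside, world axes, zero at the start; "wrist_torque": the same for the moment, N m; "finger_gap": finger opening in m.
Only numpy, scipy, OpenCV 4.12 (cv2) and the standard library are available. Lean on these libraries where they do the work, as an engineer would, in place of code of your own. Each camera call takes 0.05 s, during which the arm holds its last target. There are 200 camera calls.

TASK

Take the brush from its pot and scrub the back wall inside the fixed grey half of the cobble mould with two full strokes, each down to the base plate and up again until its bristle end is near the rim, then stand the brush back in its pot and let it go. Then draw the blue loose half by its handle along the base plate, square and in line with the fixed half, up against the two rubber seals, ease it on without ever pressing hard enough to crush them (30 N), and finish while still holding it there with a steady push of about 15 N, both seals squeezed, flat on the base plate, so that I can swing the clamp bolts over and tighten them. Do not let go at the end, and leave the cobbles and the oil can where they are.

Things in the scene. Friction and masses are not known exactly. Their poses are not given: they have to be found in the camera images.
- mould: Base plate (dark, fixed to the bench) of a split steel cobble mould, with the grey fixed half on it. Origin: underside of the plate, in the parting plane, middle of the cell; +x points into the fixed half, its open side looks to -x. Plate x -130 to 80, y -115 to 115, top at z = 12 mm. Hex-bolt heads 5 mm high at its corners.
- scrub (a point): Point on the base plate's top inside the fixed half: 21 mm behind the parting plane, 19 mm in front of the back wall, in the middle. With the upright brush's end over it (at most 7 mm nearer the opening, 22 mm sideways) the bristles rub the back wall. Axes as the mould's.
- fixed_rim (a point): Middle of the rim of the fixed half's back wall, inner edge: mould x = 40, z = 92 mm. The half cell: grey wall 4 mm thick and 80 mm high on the plate, open on top, inside 110 mm wide in y at the opening, 40 mm deep, back flat for 14 mm either side. Flanges at mould x 0 to 6, y 55 to 85 mm either side; behind them clamp bolts with brass wing nuts are swung back to x = 65 mm.
- gasket: The pair of seals as one thing (seal_left and seal_right) on the fixed half's flange faces. Origin: on the base plate's top, in the parting plane, middle of the cell; axes as the mould's.
- seal_left: Black hollow rubber strip, upright, 8 mm wide and 76 mm high, standing 6 mm proud of the fixed half's left flange (mould y = +66 mm). Origin: on the parting plane at its foot; its free face is 6 mm to -x of it. It yields along +x by up to 5.5 mm with 2.5 N per mm (both together 5 N per mm).
- seal_right: The same strip on the right flange, mould y = -66 mm.
- loose_half: Blue loose half, mirror image of the fixed one, about 0.7 kg (0.6 to 0.85), upright on the base plate, drawn back and askew. Origin: underside, in its parting face, middle of the cell; axes as the mould's when square. Flange faces at x = 0, y to 85 mm either side; shell bulges to x = -44 mm, 80 mm high. It meets the seals at mould x = -6 mm, 15 N on them is x = -3 mm.
- handle (a point): Middle of the loose half's rigid steel bar handle: 12 mm thick in x, 20 mm high, 90 mm long in y, at loose-half x = -90, z = 50 mm (62 mm above the bench); 40 mm free between bar and shell, 70 mm between its arms. Take it from above, fingers closing along x. The plate is oiled (friction 0.13 to 0.17): friction takes 2 to 4 N of a push.
- brush: Brush standing upright in the pot, handle up, about 0.09 kg, 225 mm long. Origin: centre of its bristle end; z along the brush to the handle. Bristle head 42 mm across the soft tips (stiff core 28 mm), from 0 to 75 mm; thin stem; orange round handle of 20 mm diameter from z = 115 to 225 mm.
- brush_tip (a point): Centre of the brush's bristle end (the brush's origin).
- brush_grip (a point): Point on the axis of the brush handle 185 mm above the bristle end, where to grip it from above.
- pot: Brush pot: green upright pipe of 54 mm outer and 46 mm inner diameter on an 80 mm square foot, fixed to the bench. Origin: underside of the foot on the pipe's axis; inner floor at z = 10 mm, rim at 91 mm.
- pot_mouth (a point): Centre of the pot's mouth, 91 mm above the bench.
- cobble_a: Dark concrete cobble 95 x 68 x 60 mm, bystander. Origin: centre of its underside.
- cobble_b: Reddish-grey concrete cobble 80 x 62 x 60 mm, bystander. Origin: centre of its underside.
- oil_can: Red can of mould oil, 72 mm diameter, 130 mm high, bystander. Origin: centre of its underside.
Not all that is in view belongs to the job. There is more than one size of the brush; the one meant has the size given above.

How it is judged:
By the outcome, as a careful person would: the job done as asked, in the order asked, and still so for the second after the job is handed in, while the arm keeps its last pose, push and grip.
It also fails if it takes over 66 s, if anything falls off the work surface, if the arm or the gripper's body presses on something with over 40 N, if the wrist force passes 120 N, or if a joint passes its speed limit or range.

## Working session

There is one attempt and no reset: what is moved stays moved. The work goes in short steps, Python scripts to look and compute and a shell command to move; the robot and the scene stay as the last step left them, time stands still between calls to the robot, and variables do not carry over. Pictures are saved under pics/ and viewed, about 8 in all and at most 12, crops included, and the job is handed in when it is done.

```bash
ls; mkdir -p pics; python3 - <<'E'
from rig import ctrl, viewer
import cv2,pickle
d={}
for n in("scene","top"):
    f=viewer.grab_frame(n); d[n]=f; cv2.imwrite(f"pics/{n}0.png",f["pixels"][:,:,::-1]); print(n,f["intrinsics"],f["pose"],f.keys())
pickle.dump(d,open("f0.pkl","wb"))
print(ctrl.read_state())
E
```

```text
pics
scene [[509.0321426    0.         315.86324042]
 [  0.         509.0321426  247.90530422]
 [  0.           0.           1.        ]] [[ 0.81419692 -0.39286954  0.42747737  1.01796726]
 [ 0.58057949  0.54676345 -0.60330522 -0.65829785]
 [ 0.00329124  0.73939385  0.67326511  0.8077545 ]
 [ 0.          0.          0.          1.        ]] dict_keys(['pixels', 'intrinsics', 'pose'])
top [[483.48480701   0.         322.41770456]
 [  0.         483.48480701 236.69878932]
 [  0.           0.           1.        ]] [[ 0.0289945   0.99832885 -0.04998828  0.49800262]
 [-0.99949676  0.02831211 -0.01430556 -0.06164085]
 [-0.01286638  0.05037791  0.99864735  1.31736154]
 [ 0.          0.          0.          1.        ]] dict_keys(['pixels', 'intrinsics', 'pose'])
{'clock': 0.1, 'q': array([-1.50080755e+00,  2.59271611e-01,  1.53595305e+00, -1.98092262e-06,
        1.34801899e+00, -2.02803219e-01]), 'joint_vel': array([ 7.56005359e-04, -2.47092417e-03,  9.41239500e-05, -1.35526933e-04,
       -1.77861038e-03,  4.09767732e-04]), 'joint_efforts': array([ 1.86303841e-03, -4.38214874e+01, -2.84645247e+01,  7.21210870e-02,
        3.62201559e-02, -4.55547706e-05]), 'tcp_pos': array([ 0.14816689, -0.52915751,  0.21790831]), 'eef_rot': array([-3.14126201e+00,  1.61754739e-03, -1.29800363e+00]), 'wrist_force': array([ 0.09297314,  0.10009928, -0.41263109]), 'wrist_torque': array([ 7.34792544e-05, -5.52525705e-02, -1.11793553e-02]), 'finger_gap': 0.09269302318661002}
```

View pics/scene0.png

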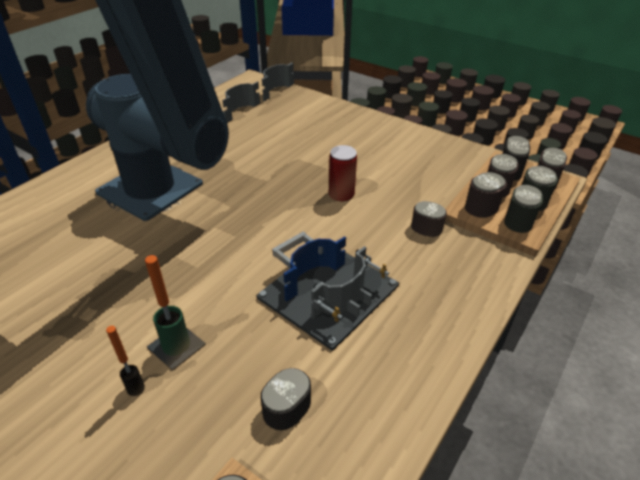

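View pics/top0.png

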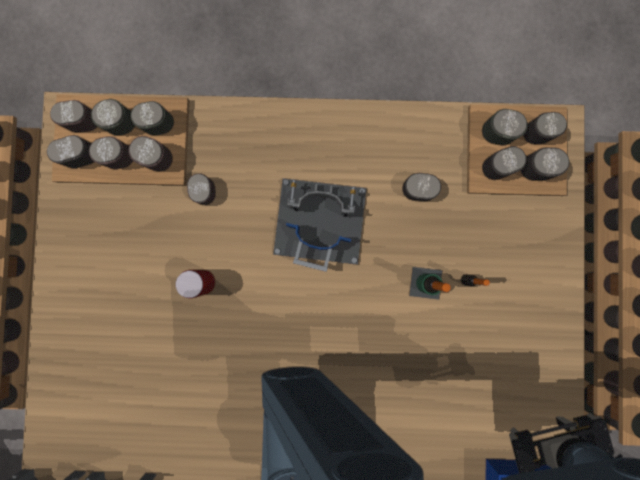

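Scene: a large orange-handled brush in the green pot (scene 160,290; top 430,285) and a small one in a black cup (scene 122,360; top 475,280). The green-pot one fits the size given. The mould is at top (320,222), with the blue half towards the robot and its handle at (312,265). I'll enlarge these to confirm.

```bash
python3 - <<'E'
import cv2,pickle,numpy as np
d=pickle.load(open("f0.pkl","rb"))
s=d["scene"]["pixels"][:,:,::-1];t=d["top"]["pixels"][:,:,::-1]
r=lambda im,x,y,w,h:cv2.resize(im[y:y+h,x:x+w],(400,300),interpolation=cv2.INTER_CUBIC)
A=np.vstack([np.hstack([r(s,85,250,200,150),r(t,400,245,100,75)]),np.hstack([r(s,250,220,160,120),r(t,260,173,120,100)])])
cv2.imwrite("pics/crops.png",A)
cv2.imwrite("pics/mould_top.png",cv2.resize(t[170:280,265:380],None,fx=5,fy=5,interpolation=cv2.INTER_CUBIC))
E
```

```text
(no output)
```

View pics/crops.png

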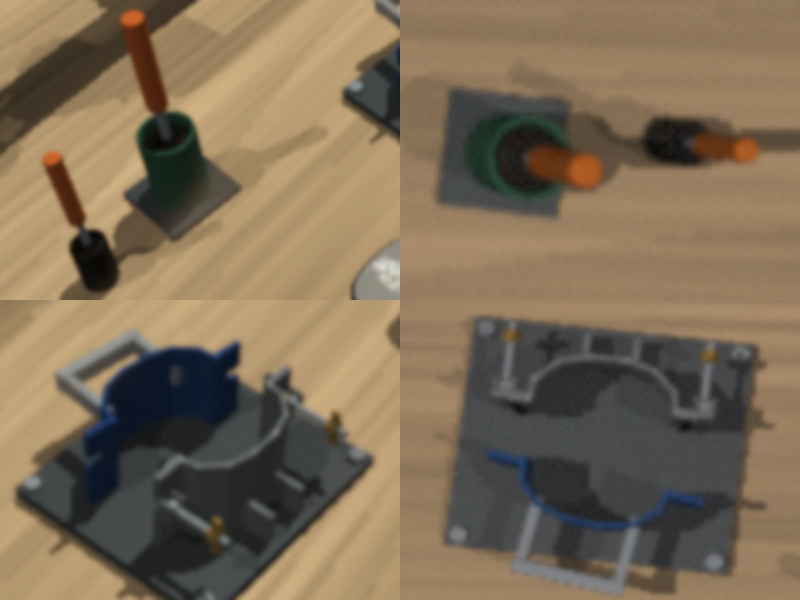

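View pics/mould_top.png

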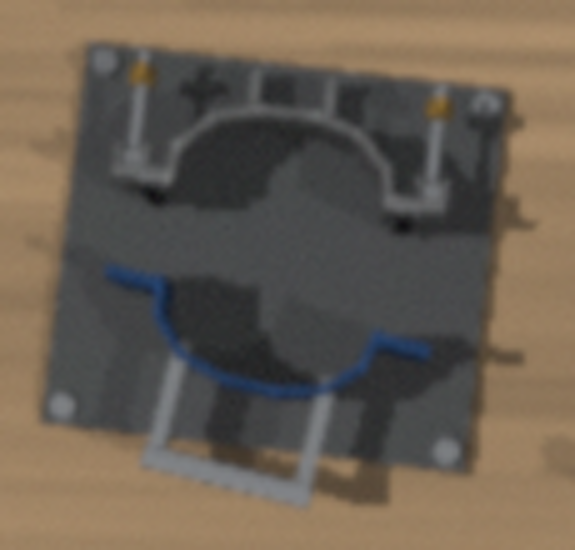

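```bash
cat > h.py <<'E'
import numpy as np,cv2
def ray(f,uv):
    K=f["intrinsics"];T=f["pose"];v=np.array([(uv[0]-K[0,2])/K[0,0],-(uv[1]-K[1,2])/K[1,1],-1.])
    return T[:3,3],T[:3,:3]@v
def onz(f,uv,z):
    o,d=ray(f,uv);return (o+d*(z-o[2])/d[2])[:2]
def tri(fs,uvs):
    A=np.zeros((3,3));b=np.zeros(3);R=[]
    for f,uv in zip(fs,uvs):
        o,d=ray(f,uv);d=d/np.linalg.norm(d);P=np.eye(3)-np.outer(d,d);A+=P;b+=P@o;R.append((o,P))
    x=np.linalg.solve(A,b);return x,[np.linalg.norm(P@(x-o)) for o,P in R]
def proj(f,p):
    c=np.linalg.inv(f["pose"])@np.append(p,1);K=f["intrinsics"]
    return np.array([K[0,2]+K[0,0]*c[0]/-c[2],K[1,2]-K[1,1]*c[1]/-c[2]])
def blobs(m,n=2):
    k,l,s,c=cv2.connectedComponentsWithStats(m.astype(np.uint8))
    return [np.argwhere(l==i)[:,::-1].astype(float) for i in sorted(range(1,k),key=lambda i:-s[i,4])[:n]]
E
python3 - <<'E'
import pickle;from h import *
np.set_printoptions(precision=4,suppress=True)
d=pickle.load(open("f0.pkl","rb"));S,T=d["scene"],d["top"]
ends={}
for n,f in d.items():
    h=cv2.cvtColor(f["pixels"],cv2.COLOR_RGB2HSV)
    m=(h[...,0]<13)&(h[...,1]>190)&(h[...,2]>90)
    x0,x1,y0,y1=(85,200,240,370) if n=="scene" else (400,500,260,310)
    mm=np.zeros_like(m);mm[y0:y1,x0:x1]=m[y0:y1,x0:x1]
    for b in blobs(mm,2):
        c=b.mean(0);u=np.linalg.svd(b-c,full_matrices=False)[2][0];t=(b-c)@u
        ends.setdefault(n,[]).append((c+u*t.min(),c+u*t.max()));print(n,len(b),ends[n][-1])
for i in (0,1):
    a=sorted(ends["scene"][i],key=lambda p:p[1]);b=sorted(ends["top"][i],key=lambda p:-p[0])
    for k in (0,1):print("brush",i,tri([S,T],[a[k],b[k]]))
# pot foot/pipe and plate: wood is saturated; metal is not
for n,f in d.items():
    h=cv2.cvtColor(f["pixels"],cv2.COLOR_RGB2HSV);m=(h[...,1]<75)
    x0,x1,y0,y1=(250,405,225,350) if n=="scene" else (262,385,170,275)
    mm=np.zeros_like(m);mm[y0:y1,x0:x1]=m[y0:y1,x0:x1]
    b=blobs(mm,1)[0].astype(np.int32);hu=cv2.convexHull(b.reshape(-1,1,2));ap=cv2.approxPolyDP(hu,3,True).reshape(-1,2)
    print(n,len(b));
    for p in ap:print(p,onz(f,p,.012))
E
```

```text
scene 80 (array([145.796 , 261.2617]), array([156.1136, 258.4114]))
scene 42 (array([107.914 , 332.9109]), array([113.4212, 327.4195]))
top 79 (array([432.8649, 284.6684]), array([449.0138, 287.9318]))
top 46 (array([473.9308, 281.2169]), array([487.999 , 282.0167]))
brush 0 (array([ 0.4518, -0.3238,  0.2366]), [np.float64(0.008304833352769096), np.float64(0.008304833352769141)])
brush 0 (array([ 0.4419, -0.3112,  0.2154]), [np.float64(0.01522488678121653), np.float64(0.01522488678121655)])
brush 1 (array([ 0.4628, -0.432 ,  0.1765]), [np.float64(0.004688633555485682), np.float64(0.004688633555485485)])
brush 1 (array([ 0.4525, -0.4223,  0.1467]), [np.float64(0.012190984574789383), np.float64(0.01219098457478945)])
scene 7562
[398 282] [0.7207 0.0693]
[332 349] [ 0.7039 -0.1604]
[257 297] [ 0.5012 -0.1419]
[272 248] [ 0.4302 -0.0049]
[302 231] [0.4505 0.0845]
[345 236] [0.5447 0.1296]
[365 246] [0.602 0.127]
top 6591
[366 189] [ 0.6963 -0.1574]
[357 264] [ 0.4924 -0.1382]
[323 271] [ 0.4709 -0.0472]
[273 254] [0.5128 0.0892]
[283 178] [0.7203 0.069 ]
```

```bash
python3 - <<'E'
import pickle;from h import *
np.set_printoptions(precision=4,suppress=True)
d=pickle.load(open("f0.pkl","rb"));S,T=d["scene"],d["top"]
ends={}
for n,f in d.items():
    h=cv2.cvtColor(f["pixels"],cv2.COLOR_RGB2HSV)
    m=(h[...,0]<16)&(h[...,1]>165)&(h[...,2]>60)
    x0,x1,y0,y1=(140,180,250,315) if n=="scene" else (425,456,270,300)
    mm=np.zeros_like(m);mm[y0:y1,x0:x1]=m[y0:y1,x0:x1]
    b=blobs(mm,1)[0];c=b.mean(0);u=np.linalg.svd(b-c,full_matrices=False)[2][0];t=(b-c)@u
    print(n,len(b),c+u*t.min(),c+u*t.max());ends[n]=(c,u)
# axis as intersection of the two view planes
pl=[]
for n in("scene","top"):
    c,u=ends[n];o,a=ray(d[n],c);_,e=ray(d[n],c+10*u);N=np.cross(a,e);N/=np.linalg.norm(N);pl.append((N,N@o))
for z in(.01,.125,.195,.235):
    p=np.linalg.solve([pl[0][0],pl[1][0],[0,0,1]],[pl[0][1],pl[1][1],z]);print("axis",p,proj(S,p),proj(T,p))
# pot: green pipe mask, rim ellipse
for n,f in d.items():
    h=cv2.cvtColor(f["pixels"],cv2.COLOR_RGB2HSV);m=(h[...,0]>40)&(h[...,0]<90)&(h[...,1]>80)
    x0,x1,y0,y1=(140,210,290,365) if n=="scene" else (408,450,265,305)
    mm=np.zeros_like(m);mm[y0:y1,x0:x1]=m[y0:y1,x0:x1];b=blobs(mm,1)[0];print(n,"green",len(b),b.min(0),b.max(0))
# plate sides, top view: each side's outline pts
f=T
# approx mould
c1=np.array([.7205,.069])
def edge(n,f,P,Q):
    # sample across the edge P->Q (world z=.012) for saturation step
    h=cv2.GaussianBlur(cv2.cvtColor(f["pixels"],cv2.COLOR_RGB2HSV)[...,1],(3,3),0).astype(np.float32)
    t=(Q-P)/np.linalg.norm(Q-P);nn=np.array([-t[1],t[0]]);out=[]
    for s in np.linspace(.06,.94,45):
        o=np.arange(-.016,.0161,.001);pts=np.array([proj(f,np.append(P+s*(Q-P)+k*nn,.012)) for k in o],np.float32)
        v=cv2.remap(h,pts[:,:1],pts[:,1:],cv2.INTER_LINEAR).ravel();g=np.abs(np.gradient(v));k=o[g.argmax()]
        if g.max()>6:out.append(P+s*(Q-P)+k*nn)
    out=np.array(out,np.float32)
    l=cv2.fitLine(out,cv2.DIST_HUBER,0,.001,1e-4).ravel();n2=np.array([-l[1],l[0]])
    r=(out-l[2:])@n2;return l,len(out),np.median(abs(r))
y=-.107
R=np.array([[np.cos(y),-np.sin(y)],[np.sin(y),np.cos(y)]])
o=c1-R@np.array([.08,.115]);C={k:o+R@np.array(v) for k,v in dict(a=(.08,.115),b=(.08,-.115),c=(-.13,-.115),d=(-.13,.115)).items()}
for n,f in d.items():
    for s in("ab","bc","cd","da"):
        l,k,r=edge(n,f,C[s[0]],C[s[1]])
        m=(C[s[0]]+C[s[1]])/2;nn=np.array([-l[1],l[0]]);off=(l[2:]-m)@nn*nn
        ang=np.arctan2(l[1],l[0]);print(n,s,"yaw",(ang+np.pi/4+ (0))%(np.pi/2)-np.pi/4,"offset in mould axes mm",R.T@off*1e3,k,r)
print(o)
E
```

```text
scene 552 [149.1633 254.9509] [164.274  305.2182]
top 137 [432.377  284.2519] [449.9892 288.0503]
axis [ 0.4477 -0.3219  0.01  ] [175.3288 341.9931] [424.9119 282.642 ]
axis [ 0.4478 -0.3222  0.125 ] [163.4354 302.4287] [434.3888 284.6858]
axis [ 0.4479 -0.3224  0.195 ] [155.1426 274.8417] [441.1134 286.1361]
axis [ 0.4479 -0.3225  0.235 ] [149.9805 257.6695] [445.3489 287.0495]
scene green 600 [155. 307.] [182. 352.]
top green 154 [417. 274.] [440. 294.]
scene ab yaw -0.089034855 offset in mould axes mm [6.5549 0.1178] 45 0.0002858271
scene bc yaw -0.089453995 offset in mould axes mm [ 0.0615 -3.5063] 45 0.0002714894
scene cd yaw -0.082264245 offset in mould axes mm [4.8987 0.1212] 36 0.0024026074
scene da yaw -0.13831103 offset in mould axes mm [0.0842 2.6869] 35 0.008884709
top ab yaw -0.09631759 offset in mould axes mm [1.1063 0.0118] 45 0.0006469586
top bc yaw -0.08680546 offset in mould axes mm [-0.0173  0.8541] 45 0.00050267484
top cd yaw -0.08743101 offset in mould axes mm [2.717  0.0532] 42 0.0015212966
top da yaw -0.09282166 offset in mould axes mm [ 0.0002 -0.0119] 45 0.0005711618
[ 0.6287 -0.0368]
```

```bash
python3 - <<'E'
import pickle;from h import *
np.set_printoptions(precision=4,suppress=True)
d=pickle.load(open("f0.pkl","rb"));S,T=d["scene"],d["top"]
h=cv2.cvtColor(T["pixels"],cv2.COLOR_RGB2HSV)
# loose half, blue
m=(h[...,0]>100)&(h[...,0]<130)&(h[...,1]>110);mm=np.zeros_like(m);mm[215:260,280:360]=m[215:260,280:360]
b=np.vstack([q for q in blobs(mm,6) if len(q)>3])
W=np.array([onz(T,p,.092) for p in b]);print("blue",len(b))
L=W[b[:,0]<294];Rr=W[b[:,0]>341];print("flange L",len(L),L.mean(0),L[L[:,1].argmax()],"R",len(Rr),Rr.mean(0),Rr[Rr[:,1].argmin()])
dv=L.mean(0)-Rr.mean(0);print("yaw flanges",-np.arctan2(dv[0],dv[1]),"mid",(L.mean(0)+Rr.mean(0))/2)
# handle bar
m=(h[...,1]<60)&(h[...,2]>95);mm=np.zeros_like(m);mm[240:273,290:332]=m[240:273,290:332]
q=blobs(mm,1)[0];w=np.array([onz(T,p,.072) for p in q])
rot=lambda y:np.array([[np.cos(y),-np.sin(y)],[np.sin(y),np.cos(y)]])
yw=-.2;l=(w@rot(yw));bar=l[:,0]<l[:,0].min()+.012;B=w[bar]
for _ in range(3):
    ln=np.polyfit(B[:,1],B[:,0],1);yw=-np.arctan(ln[0]);l=w@rot(yw);bar=abs(l[:,0]-np.median(l[bar,0]))<.008;B=w[bar]
l=B@rot(yw);c=rot(yw)@np.array([l[:,0].mean(),(l[:,1].min()+l[:,1].max())/2])
print("bar n",len(B),"yaw",yw,"centre",c,"ext",np.ptp(l,axis=0),"-> origin",c+rot(yw)@[.09,0])
# overlay
yaw=-.09;o=np.array([.6307,-.0362]);yl=yw;ol=c+rot(yl)@[.09,0];out=[]
for n,f in d.items():
    x0,y0,w_,h_=(250,220,160,130) if n=="scene" else (265,172,120,105)
    k=400/w_;im=cv2.resize(f["pixels"][y0:y0+h_,x0:x0+w_,::-1],None,fx=k,fy=k,interpolation=cv2.INTER_CUBIC)
    def dot(oo,y,p,col):
        q=proj(f,np.append(oo+rot(y)@p[:2],p[2]));cv2.circle(im,tuple(int(v) for v in np.round((q-[x0,y0]+.5)*k)),2,col,-1)
    for a in(.08,-.13):
        for bb in(.115,-.115):dot(o,yaw,(a,bb,.012),(0,255,255))
    for p in((.04,0,.092),(.04,.014,.092),(.04,-.014,.092),(0,.085,.092),(0,-.085,.092),(0,.055,.092),(0,-.055,.092)):dot(o,yaw,p,(0,255,0))
    for p in((0,.085,.092),(0,-.085,.092),(0,.055,.092),(0,-.055,.092),(-.044,0,.092),(-.09,0,.072),(-.09,.045,.072),(-.09,-.045,.072)):dot(ol,yl,p,(0,0,255))
    out.append(cv2.resize(im,(400,350)) if im.shape[0]>350 else cv2.copyMakeBorder(im,0,350-im.shape[0],0,0,0))
cv2.imwrite("pics/ov.png",np.hstack(out))
E
```

```text
blue 187
flange L 22 [0.5869 0.0397] [0.589  0.0495] R 31 [ 0.5546 -0.104 ] [ 0.5504 -0.1143]
yaw flanges -0.22082318365969308 mid [ 0.5708 -0.0322]
bar n 183 yaw -0.21704345710813067 centre [ 0.4872 -0.0134] ext [0.0144 0.0899] -> origin [ 0.5751 -0.0328]
```

View pics/ov.png

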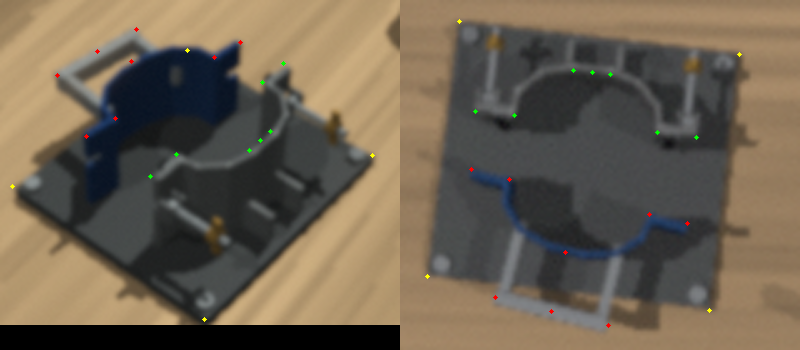

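The overlay agrees to about 2–4 mm: plate corners within 1–2 px and handle dots on the bar. The back-wall rim dots are slightly off in the scene view (260,140). I'll measure the rim peak and the brush in both views directly.

```bash
python3 - <<'E'
import pickle;from h import *
np.set_printoptions(precision=1,suppress=True)
d=pickle.load(open("f0.pkl","rb"));yaw=-.09;o=np.array([.6307,-.0362])
R=np.array([[np.cos(yaw),-np.sin(yaw)],[np.sin(yaw),np.cos(yaw)]])
X=np.arange(.025,.061,.001)
for n,f in d.items():
    g=cv2.cvtColor(f["pixels"],cv2.COLOR_RGB2GRAY).astype(np.float32)
    P=np.zeros((len(X),))
    for y in np.arange(-.012,.0121,.002):
        q=np.array([proj(f,np.append(o+R@[x,y],.092)) for x in X],np.float32)
        P+=cv2.remap(g,q[:,:1],q[:,1:],cv2.INTER_CUBIC).ravel()/13
    print(n,"peak x (expect 42)",X[P.argmax()]*1e3,P)
# flange side ends: profile along y at x=3, both sides
Y=np.arange(.06,.105,.001)
for n,f in d.items():
    g=cv2.cvtColor(f["pixels"],cv2.COLOR_RGB2GRAY).astype(np.float32)
    for s in(1,-1):
        P=0
        for x in(.001,.003,.005):
            q=np.array([proj(f,np.append(o+R@[x,s*y],.092)) for y in Y],np.float32);P=P+cv2.remap(g,q[:,:1],q[:,1:],cv2.INTER_CUBIC).ravel()/3
        print(n,s,"flange profile",P[::2])
E
```

```text
scene peak x (expect 42) 44.00000000000002 [74.1 74.2 74.3 74.1 73.8 73.2 72.1 71.1 70.  68.5 66.6 64.9 64.  63.8
 65.1 68.6 75.  82.5 89.1 92.5 91.  84.6 74.2 62.2 51.2 43.4 39.2 37.5
 37.1 37.3 38.  38.7 39.5 40.9 42.3 43.9]
top peak x (expect 42) 43.000000000000014 [47.7 46.7 45.9 45.3 44.3 43.5 42.7 41.7 41.3 41.8 43.2 45.4 49.1 54.7
 62.6 71.6 79.9 86.1 88.2 85.6 78.8 70.3 62.2 56.8 54.2 53.3 53.5 53.9
 53.9 53.9 54.1 54.6 55.4 56.7 58.2 60.7]
scene 1 flange profile [104.  101.3 102.9 109.5 119.3 127.2 130.8 132.4 132.1 132.4 133.3 137.
 142.  150.6 156.5 161.  162.4 163.1 163.2 163.7 163.6 163.5 163.7]
scene -1 flange profile [105.4 105.5 104.6 103.4 101.2  97.6  90.3  85.6  86.8  90.5  89.5  84.6
  76.1  68.2  68.1  70.   71.8  72.5  72.   71.3  72.1  72.4  73.2]
top 1 flange profile [102.5  98.8  98.8  99.9 100.6 101.5  98.2  96.   95.1  94.1  93.4  93.9
  88.9  78.9  69.9  67.3  66.6  66.4  67.3  67.1  67.8  69.9  78.2]
top -1 flange profile [100.4  99.3  98.   96.2  96.   96.3  94.8  93.3  94.6  93.5  92.1  88.6
  80.5  63.5  52.4  47.4  46.   46.5  47.3  47.3  46.7  47.   47.1]
```

```bash
python3 -m inch '[[[0,0,5.2,0],[10,7,5.2,0.4],[20,14,5.2,0.8],[29.96,20.69,5.2,1.208],[29.96,20.69,5.2,1.208],[29.96,20.69,5.2,1.208],[29.96,20.69,5.2,1.208],[29.96,20.69,5.2,1.208],[29.96,20.69,5.2,1.208],[29.96,20.69,5.2,1.208],[29.96,20.69,5.2,1.208],[29.96,20.69,5.2,1.208]]]' 1
```

```text
clock: 1.3
tcp_pos: [0.4467, -0.3231, 0.2697]
eef_rot: [-3.141, 0.002, -0.094]
wrist_force: [-0.4, -0.1, 0.7]
finger_gap: 0.0927
```

```bash
python3 -m inch '[[[0.1,0.08,-3,0],[0.1,0.08,-6,0],[0.1,0.08,-9.2,0],[0.1,0.08,-9.2,0],[0.1,0.08,-9.2,0]]]' 1; python3 -m inch '[[[0,0,0,0],[0,0,0,0],[0,0,0,0],[0,0,0,0],[0,0,0,0],[0,0,0,0],[0,0,0,0],[0,0,0,0],[0,0,0,0],[0,0,0,0]]]' -1
```

```text
clock: 1.8
tcp_pos: [0.4469, -0.3231, 0.1781]
eef_rot: [-3.141, 0.003, -0.097]
wrist_force: [0.2, -0.7, 0.0]
finger_gap: 0.0927
clock: 2.8
tcp_pos: [0.4469, -0.3231, 0.178]
eef_rot: [-3.141, 0.003, -0.097]
wrist_force: [-0.1, -0.6, -0.9]
finger_gap: 0.0196
```

```bash
python3 -m inch '[[[0,0,3,0],[0,0,6,0],[0,0,9,0],[0,0,12,0],[0,0,12,0],[0,0,12,0]]]'; python3 -m inch '[[[4,6,0,0],[8,11,0,0],[12,16,0,0],[16,22,0,0],[20.5,28.5,0,0],[20.5,28.5,0,0],[20.5,28.5,0,0],[20.5,28.5,0,0],[20.5,28.5,0,0],[20.5,28.5,0,0],[20.5,28.5,0,0]]]'; python3 - <<'E'
from rig import ctrl, viewer
import cv2,pickle,numpy as np
d={}
for n in("scene","top"):d[n]=viewer.grab_frame(n)
pickle.dump(d,open("f1.pkl","wb"))
s=d["scene"]["pixels"][130:350,230:430,::-1];t=d["top"]["pixels"][165:275,262:382,::-1]
cv2.imwrite("pics/over.png",np.hstack([cv2.resize(s,(400,440)),cv2.resize(t,(400,440),interpolation=cv2.INTER_CUBIC)]))
print(ctrl.read_state()["tcp_pos"])
E
```

```text
clock: 3.4
tcp_pos: [0.4469, -0.3232, 0.298]
eef_rot: [-3.141, 0.002, -0.097]
wrist_force: [-0.1, -0.3, -1.7]
finger_gap: 0.0199
clock: 4.5
tcp_pos: [0.6512, -0.0396, 0.2975]
eef_rot: [-3.142, 0.004, -0.099]
wrist_force: [-0.1, 0.1, -1.2]
finger_gap: 0.0195
[ 0.65137251 -0.03963198  0.29808555]
```

View pics/over.png

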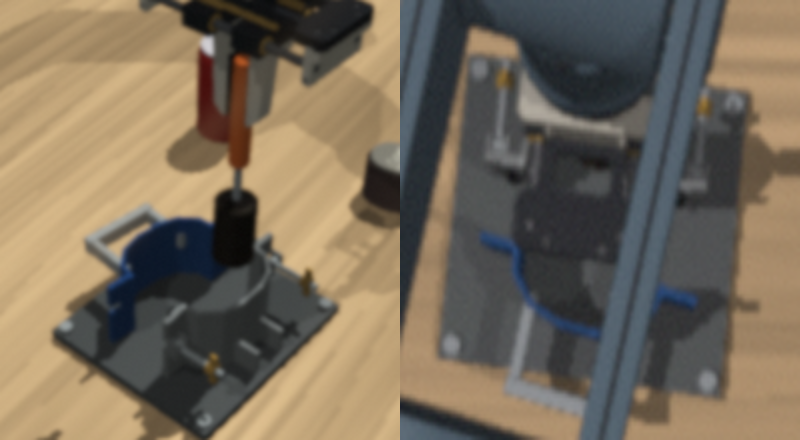

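The brush hangs upright from the gripper over the fixed half (left half: head at 235,230). I'll check the axis against the TCP numerically in the scene view.

```bash
python3 - <<'E'
import pickle;from h import *
d=pickle.load(open("f1.pkl","rb"));S=d["scene"];h=cv2.cvtColor(S["pixels"],cv2.COLOR_RGB2HSV)
m=(h[...,0]<16)&(h[...,1]>165)&(h[...,2]>60);mm=np.zeros_like(m);mm[155:216,335:365]=m[155:216,335:365]
b=blobs(mm,1)[0];print(len(b))
v=h[...,2]
for z in(.255,.27,.285):
    p=proj(S,[.6513,-.0396,z]);r=b[abs(b[:,1]-round(p[1]))<1];print("handle",z,p,r[:,0].mean() if len(r) else None)
for z in(.155,.17,.185):
    p=proj(S,[.6513,-.0396,z]);r=int(round(p[1]));c=int(p[0]);row=v[r,c-20:c+20];k=np.where(row<38)[0]+c-20;print("head",z,p,k.min(),k.max(),(k.min()+k.max())/2)
p=proj(S,[.6513,-.0396,.130]);c=int(p[0]);print("tip",p,v[int(p[1])-6:int(p[1])+14,c])
E
```

```text
448
handle 0.255 [349.06574061 206.36006544] 349.0
handle 0.27 [349.46979722 199.56095586] 348.5
handle 0.285 [349.88310724 192.60613806] 347.0
head 0.155 [346.58715689 248.0674942 ] 336 356 346.0
head 0.17 [346.9367672  242.18455914] 338 356 347.0
head 0.185 [347.29381618 236.17645269] 339 356 347.5
tip [346.02038282 257.60467038] [11 11 15 12 12 11 11 10 13 12 10 15 31 53 70 78 82 83 82 84]
```

```bash
python3 -m inch '[[[0.2,0.15,0,0],[0.2,0.15,0,0],[0.2,0.15,0,0],[0.2,0.15,-2,0],[0.2,0.15,-4,0],[0.2,0.15,-4,0]]]'; python3 -m inch '[[[0,0,-2,0],[0,0,-4,0],[0,0,-6,0],[0,0,-7,0],[0,0,-7.5,0],[0,0,-7.7,0],[0,0,-7.7,0]]]'
```

```text
clock: 5.2
tcp_pos: [0.6518, -0.0378, 0.255]
eef_rot: [-3.141, 0.008, -0.099]
wrist_force: [-0.1, 0.6, -1.0]
finger_gap: 0.0194
clock: 5.9
tcp_pos: [0.6526, -0.038, 0.18]
eef_rot: [-3.141, 0.006, -0.099]
wrist_force: [-1.1, -0.7, 2.4]
finger_gap: 0.0197
```

```bash
python3 -m inch '[[[0,0,1.5,0],[0,0,3,0],[0,0,4.5,0],[0,0,6,0],[0,0,7.3,0],[0,0,8.1,0],[0,0,8.1,0],[0,0,8.1,0]]]'; python3 -m inch '[[[0,0,-2,0],[0,0,-4,0],[0,0,-6,0],[0,0,-7,0],[0,0,-7.8,0],[0,0,-8.1,0],[0,0,-8.2,0],[0,0,-8.2,0]]]';  python3 -m inch '[[[0,0,1.5,0],[0,0,3,0],[0,0,4.5,0],[0,0,6,0],[0,0,7.3,0],[0,0,8.1,0],[0,0,8.1,0],[0,0,8.1,0]]]'
```

```text
clock: 6.7
tcp_pos: [0.6525, -0.038, 0.2606]
eef_rot: [-3.141, 0.006, -0.099]
wrist_force: [-0.7, 0.9, -0.8]
finger_gap: 0.0197
clock: 7.5
tcp_pos: [0.6529, -0.0381, 0.1799]
eef_rot: [-3.141, 0.004, -0.099]
wrist_force: [-0.5, 0.5, 3.9]
finger_gap: 0.0196
clock: 8.3
tcp_pos: [0.6528, -0.038, 0.2605]
eef_rot: [-3.141, 0.005, -0.099]
wrist_force: [0.3, -0.5, -1.2]
finger_gap: 0.0191
```

```bash
python3 -m inch '[[[0,0,2,0],[0,0,4,0],[0,0,4,0],[-4,-6,4,0],[-8,-11,4,0],[-12,-16,4,0],[-16,-22,4,0],[-20.6,-28.5,4,0],[-20.6,-28.5,4,0],[-20.6,-28.5,4,0],[-20.6,-28.5,4,0],[-20.6,-28.5,4,0],[-20.6,-28.5,4,0],[-20.6,-28.5,4,0]]]'
```

```text
clock: 9.7
tcp_pos: [0.4476, -0.3216, 0.3001]
eef_rot: [-3.14, 0.005, -0.097]
wrist_force: [-0.5, 0.6, -1.3]
finger_gap: 0.0197
```

```bash
python3 -m inch '[[[-0.1,-0.2,0,0],[-0.1,-0.2,0,0],[-0.1,-0.2,0,0],[-0.1,-0.2,-2,0],[-0.1,-0.2,-4,0]]]'; python3 -m inch '[[[0,0,-2,0],[0,0,-4,0],[0,0,-6,0],[0,0,-7,0],[0,0,-7.6,0],[0,0,-8,0],[0,0,-8,0]]]'
```

```text
clock: 10.2
tcp_pos: [0.4472, -0.3237, 0.2603]
eef_rot: [3.141, 0.003, -0.097]
wrist_force: [0.9, -0.1, -0.7]
finger_gap: 0.0194
clock: 10.9
tcp_pos: [0.4473, -0.3238, 0.1804]
eef_rot: [3.141, 0.003, -0.097]
wrist_force: [0.0, 0.6, -1.0]
finger_gap: 0.0195
```

Lower the last 2–3 mm to contact, open gently, and retreat upwards.

```bash
python3 -m inch '[[[0,0,-0.15,0],[0,0,-0.25,0],[0,0,-0.25,0]]]'; python3 -m inch '[[[0,0,0,0],[0,0,0,0],[0,0,0,0],[0,0,0,0],[0,0,0,0],[0,0,0,0]]]' 1;  python3 -m inch '[[[0,0,3,0],[0,0,6,0],[0,0,10,0],[0,0,12,0],[-6,6,12,0],[-9,12,12,0],[-9,12,12,0],[-9,12,12,0]]]'; python3 - <<'E'
from rig import ctrl, viewer
import pickle;from h import *
d={n:viewer.grab_frame(n) for n in("scene","top")};pickle.dump(d,open("f2.pkl","wb"))
s=d["scene"]["pixels"][230:400,80:240,::-1];t=d["top"]["pixels"][160:320,260:500,::-1]
cv2.imwrite("pics/back.png",np.hstack([cv2.resize(s,(376,400)),cv2.resize(t,(424,400))]))
E
```

```text
clock: 11.2
tcp_pos: [0.4474, -0.3239, 0.1783]
eef_rot: [3.141, 0.003, -0.097]
wrist_force: [0.1, -0.1, -1.0]
finger_gap: 0.0196
clock: 11.8
tcp_pos: [0.4475, -0.3239, 0.1783]
eef_rot: [3.141, 0.003, -0.097]
wrist_force: [-0.6, 0.6, -0.2]
finger_gap: 0.0635
clock: 12.6
tcp_pos: [0.3544, -0.1993, 0.2984]
eef_rot: [-3.141, 0.004, -0.095]
wrist_force: [0.2, -0.9, -0.2]
finger_gap: 0.0929
```

View pics/back.png

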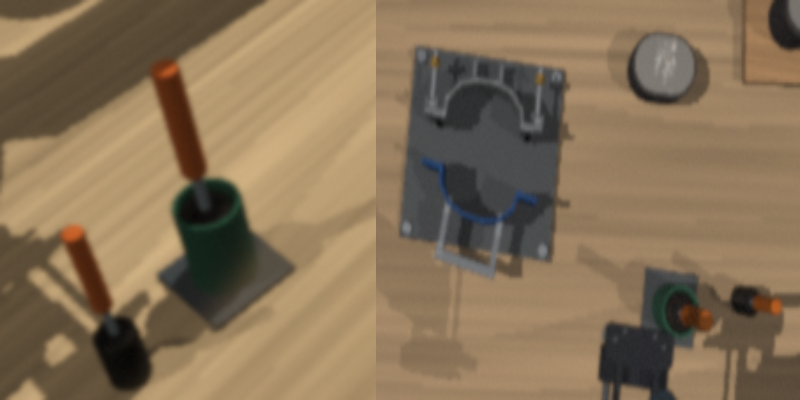

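Brush upright in the pot again and the gripper is clear (right view: brush 690,315, gripper 635,355). Now the handle.

```bash
python3 -m inch '[[[4,6,0,-0.06],[9,12,0,-0.12],[13.4,18.7,0,-0.122],[13.4,18.7,-4,-0.122],[13.4,18.7,-9,-0.122],[13.4,18.7,-14,-0.122],[13.4,18.7,-18,-0.122],[13.4,18.7,-18,-0.122],[13.4,18.7,-18,-0.122]]]' -0.14; python3 - <<'E'
from rig import ctrl, viewer
import pickle;from h import *
f=viewer.grab_frame("scene");cv2.imwrite("pics/hand.png",cv2.resize(f["pixels"][190:340,220:420,::-1],(800,600),interpolation=cv2.INTER_CUBIC))
E
```

```text
clock: 13.6
tcp_pos: [0.4907, -0.0166, 0.1156]
eef_rot: [3.139, 0.007, -0.218]
wrist_force: [-0.1, 0.3, 0.3]
finger_gap: 0.0401
```

View pics/hand.png

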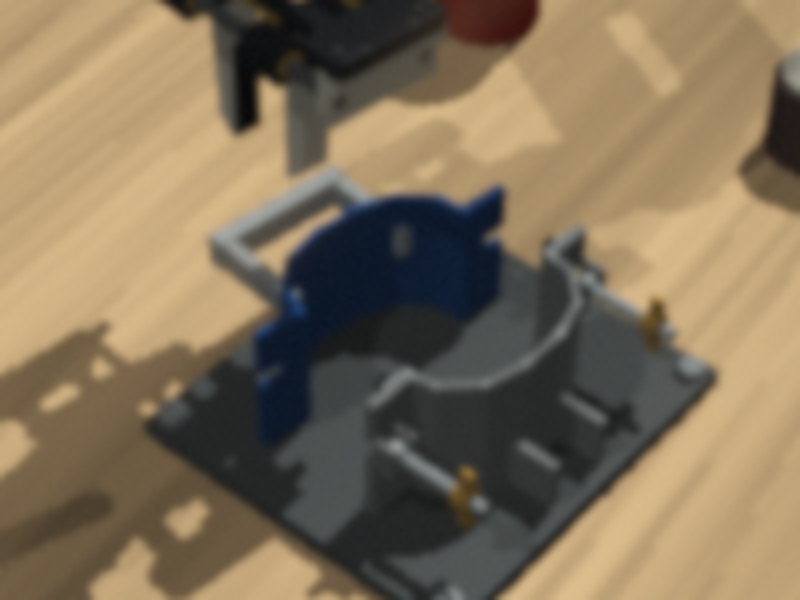

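Fingers sit above the bar on either side (235,120 and 305,165; bar 215–335,180–240). I'll correct the 3 mm offset, descend and close.

```bash
python3 -m inch '[[[-0.35,0.32,0,0],[-0.35,0.32,0,0],[-0.35,0.32,-1.5,0],[-0.35,0.32,-3,0],[-0.35,0.32,-4.5,0],[-0.35,0.32,-6,0],[-0.35,0.32,-7.2,0],[-0.35,0.32,-7.2,0],[-0.35,0.32,-7.2,0]]]' -0.14
```

```text
clock: 14.55
tcp_pos: [0.489, -0.014, 0.0463]
eef_rot: [3.139, 0.003, -0.218]
wrist_force: [1.0, 0.3, 0.3]
finger_gap: 0.0396
```

```bash
python3 -m inch '[[[-0.1,0,-0.3,0],[-0.1,0,-0.3,0]]]'; python3 -m inch '[[[0,0,0,0],[0,0,0,0],[0,0,0,0],[0,0,0,0],[0,0,0,0],[0,0,0,0]]]' -1; python3 -c "
from rig import ctrl;s=ctrl.read_state();print(s['tcp_pos'],s['eef_rot'],s['wrist_force'],s['wrist_torque'])"
```

```text
clock: 14.75
tcp_pos: [0.4883, -0.0141, 0.0438]
eef_rot: [3.139, 0.002, -0.218]
wrist_force: [-0.2, 0.1, 0.0]
finger_gap: 0.0401
clock: 15.35
tcp_pos: [0.4882, -0.014, 0.0438]
eef_rot: [3.139, 0.002, -0.218]
wrist_force: [-0.8, 0.3, 1.2]
finger_gap: 0.0115
[ 0.48818534 -0.01403727  0.04380314] [ 3.13891214e+00  1.79736056e-03 -2.18039185e-01] [-0.80238562  0.2823126   1.171322  ] [-0.02265419  0.04167982  0.0021627 ]
```

```bash
python3 -m inch '[[[0.5,-0.2,0,0.02],[1,-0.4,0,0.04],[1.5,-0.6,0,0.065],[2,-0.8,0,0.085],[2.5,-1,0,0.108],[3,-1.2,0,0.128],[3,-1.2,0,0.128],[3,-1.2,0,0.128]]]'; python3 - <<'E'
from rig import ctrl, viewer
import pickle;from h import *
d={n:viewer.grab_frame(n) for n in("scene","top")};pickle.dump(d,open("f3.pkl","wb"))
s=d["scene"]["pixels"][220:350,240:410,::-1];t=d["top"]["pixels"][170:280,262:382,::-1]
cv2.imwrite("pics/sq.png",np.hstack([cv2.resize(s,(400,306),interpolation=cv2.INTER_CUBIC),cv2.resize(t[:92],(400,306),interpolation=cv2.INTER_CUBIC)]))
s=ctrl.read_state();print(s['tcp_pos'],s['eef_rot'],s['wrist_force'],s['wrist_torque'])
E
```

```text
clock: 16.15
tcp_pos: [0.5194, -0.0264, 0.0438]
eef_rot: [3.139, -0.0, -0.09]
wrist_force: [2.0, -1.1, -1.6]
finger_gap: 0.0119
[ 0.51892412 -0.02625047  0.04381932] [ 3.13868661e+00  2.94413235e-04 -9.03295204e-02] [ 2.01067496 -0.9226483  -0.50515693] [-0.1009038  -0.37623093 -0.01582636]
```

View pics/sq.png

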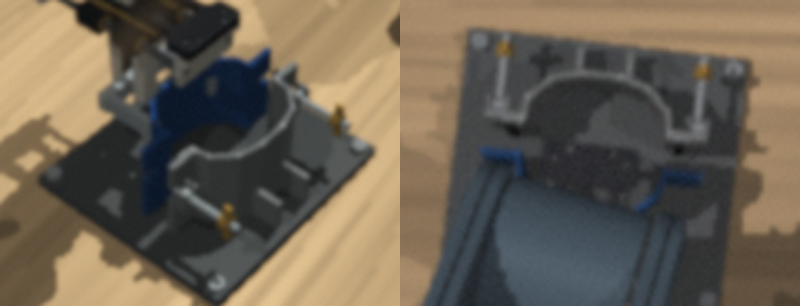

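Loose half nearly square (right view: blue flanges at 500,157 and 684,180; grey at 505,118 and 687,135). The slopes may still differ a little, so I'll measure.

```bash
python3 - <<'E'
import pickle;from h import *
np.set_printoptions(precision=1,suppress=True,linewidth=150)
d=pickle.load(open("f3.pkl","rb"));yaw=-.09;o=np.array([.6322,-.036])
R=np.array([[np.cos(yaw),-np.sin(yaw)],[np.sin(yaw),np.cos(yaw)]])
T=d["top"];h=cv2.cvtColor(T["pixels"],cv2.COLOR_RGB2HSV);m=(h[...,0]>100)&(h[...,0]<130)&(h[...,1]>110)
b=np.argwhere(m)[:,::-1];b=b[(b[:,0]>280)&(b[:,0]<360)&(b[:,1]>205)&(b[:,1]<235)]
w=np.array([(onz(T,p,.092)-o)@R for p in b])*1e3
for s in(1,-1):
    for lo,hi in((60,68),(68,76),(76,84)):
        q=w[(s*w[:,1]>lo)&(s*w[:,1]<hi)];print("blue",s,lo,len(q),q.mean(0) if len(q) else '')
    print("ymax",(s*w[:,1]).max())
X=np.arange(-.05,.02,.001)
for n,f in d.items():
    bl=f["pixels"].astype(np.float32);chr_=bl[...,2]-bl[...,0];g=bl.mean(2)
    for s in(1,-1):
        P=0;G=0;
        ys=np.arange(.06,.082,.002)
        for y in ys:
            q=np.array([proj(f,np.append(o+R@[x,s*y],.092)) for x in X],np.float32)
            P=P+cv2.remap(chr_,q[:,:1],q[:,1:],cv2.INTER_CUBIC).ravel()/len(ys);G=G+cv2.remap(g,q[:,:1],q[:,1:],cv2.INTER_CUBIC).ravel()/len(ys)
        i=P[:40].argmax();hm=X[:45][P[:45]>P[i]/2];k=(X>-.012);print(n,s,"blue peak",X[i]*1e3,"half-max",hm.min()*1e3,hm.max()*1e3,"grey peak",X[k][G[k].argmax()]*1e3)
E
```

```text
blue 1 60 14 [-30.   63.4]
blue 1 68 12 [-30.   71.6]
blue 1 76 8 [-28.6  79.1]
ymax 84.0461147356021
blue -1 60 13 [-29.8 -64.4]
blue -1 68 12 [-30.3 -72.5]
blue -1 76 11 [-29.9 -79.9]
ymax 85.07302741523398
scene 1 blue peak -22.99999999999998 half-max -25.999999999999982 -19.999999999999975 grey peak 2.0000000000000435
scene -1 blue peak -24.999999999999982 half-max -29.999999999999986 -9.999999999999968 grey peak 4.000000000000045
top 1 blue peak -27.999999999999982 half-max -32.999999999999986 -23.99999999999998 grey peak 2.0000000000000435
top -1 blue peak -28.999999999999986 half-max -34.99999999999999 -24.999999999999982 grey peak 2.0000000000000435
```

```bash
python3 -m inch '[[[0.3,-0.03,0,0],[0.6,-0.05,0,0],[0.9,-0.08,0,0],[1.2,-0.11,0,0],[1.4,-0.13,0,0],[1.5,-0.14,0,0]]]'; python3 -m inch '[[[0.1,-0.01,0,0],[0.2,-0.02,0,0]]]';python3 -m inch '[[[0.1,-0.01,0,0]]]'; python3 -c "
from rig import ctrl;s=ctrl.read_state();print(s['tcp_pos'],s['eef_rot'],s['wrist_force'],s['wrist_torque'])"
```

```text
clock: 16.85
tcp_pos: [0.534, -0.0276, 0.0438]
eef_rot: [3.139, 0.001, -0.09]
wrist_force: [-3.0, 1.2, 4.3]
finger_gap: 0.0121
clock: 17.05
tcp_pos: [0.5361, -0.0278, 0.0438]
eef_rot: [3.139, 0.001, -0.09]
wrist_force: [-3.0, -0.5, 3.3]
finger_gap: 0.0117
clock: 17.15
tcp_pos: [0.5369, -0.0279, 0.0438]
eef_rot: [3.139, 0.001, -0.09]
wrist_force: [-5.7, 1.6, 4.6]
finger_gap: 0.012
[ 0.53694801 -0.02790464  0.04378355] [ 3.13874639e+00  9.97359954e-04 -9.02279137e-02] [-5.6512049   1.6184544   4.63292163] [0.01782447 0.72270772 0.03256652]
```

```bash
python3 -m inch '[[[0.05,-0.01,0,0],[0.1,-0.01,0,0]]]'; python3 -m inch '[[[0.05,0,0,0],[0.1,-0.01,0,0]]]'; python3 -c "
from rig import ctrl;s=ctrl.read_state();print(s['tcp_pos'],s['eef_rot'],s['wrist_force'],s['wrist_torque'])"
```

```text
clock: 17.35
tcp_pos: [0.5371, -0.0279, 0.0438]
eef_rot: [3.139, 0.003, -0.09]
wrist_force: [-6.2, -0.7, 6.6]
finger_gap: 0.0116
clock: 17.55
tcp_pos: [0.5373, -0.028, 0.0438]
eef_rot: [3.139, 0.004, -0.09]
wrist_force: [-6.8, 0.7, 7.8]
finger_gap: 0.0118
[ 0.53725296 -0.02795251  0.04382373] [ 3.13868697  0.00440671 -0.0899403 ] [-6.78622466  0.66793207  7.77490342] [-0.0020827   0.87804564  0.04043081]
```

```bash
python3 -m inch '[[[0.1,-0.01,0.02,0],[0.15,-0.01,0.02,0],[0.15,-0.01,0.02,0],[0.15,-0.01,0.02,0]]]';  python3 -c "
from rig import ctrl;s=ctrl.read_state();print(s['tcp_pos'],s['eef_rot'],s['wrist_force'],s['wrist_torque'],s['finger_gap'])"
```

```text
clock: 17.95
tcp_pos: [0.5375, -0.0279, 0.0439]
eef_rot: [3.139, 0.007, -0.09]
wrist_force: [-5.8, -0.5, 5.5]
finger_gap: 0.0121
[ 0.53746657 -0.02794479  0.04385573] [ 3.13866866  0.00687407 -0.08982488] [-5.75519359 -0.49316469  5.48795   ] [-0.06263596  0.76230834 -0.03047586] 0.012130994290115656
```

```bash
python3 -m inch '[[[0.15,-0.01,0.02,0],[0.2,-0.02,0.02,0],[0.25,-0.02,0.02,0],[0.3,-0.03,0.02,0],[0.3,-0.03,0.02,0],[0.3,-0.03,0.02,0]]]';  python3 -c "
from rig import ctrl;s=ctrl.read_state();print(s['tcp_pos'],s['eef_rot'],s['wrist_force'],s['wrist_torque'],s['finger_gap'],s['q'])"
```

```text
clock: 18.55
tcp_pos: [0.538, -0.0279, 0.0438]
eef_rot: [3.139, 0.012, -0.089]
wrist_force: [-10.0, 0.6, 8.5]
finger_gap: 0.012
[ 0.53797506 -0.02793901  0.04384641] [ 3.138756    0.01165064 -0.08949932] [-10.00670425   0.63447025   8.50225481] [-0.04011293  1.30451321 -0.00162626] 0.012040700081587235 [-0.25575855  0.42636069  1.7680466  -0.00577588  0.95821379 -0.16292867]
```

```bash
python3 -m inch '[[[0.25,-0.02,0.04,0],[0.3,-0.03,0.07,0],[0.3,-0.03,0.1,0],[0.3,-0.03,0.1,0],[0.3,-0.03,0.1,0]]]';  python3 -c "
from rig import ctrl;s=ctrl.read_state();print(s['tcp_pos'],s['eef_rot'],s['wrist_force'],s['wrist_torque'],s['finger_gap'],s['q'])"
```

```text
clock: 19.05
tcp_pos: [0.5382, -0.0279, 0.0439]
eef_rot: [3.139, 0.017, -0.089]
wrist_force: [-9.3, -0.6, 4.7]
finger_gap: 0.0119
[ 0.53819257 -0.02791233  0.0439485 ] [ 3.13892906  0.01724291 -0.08927034] [-9.34737989 -0.58476955  4.68271982] [-0.1715491   1.02452505 -0.01878499] 0.0119043045421005 [-0.2550859   0.42957198  1.76231133 -0.00665184  0.96628656 -0.16201252]
```

```bash
python3 -m inch '[[[0,0,0,0],[-0.3,0.03,0,0],[-0.6,0.05,-0.01,0],[-0.8,0.07,-0.01,0],[-0.8,0.07,-0.01,0],[-0.8,0.07,-0.01,0]]]';  python3 -c "
from rig import ctrl;s=ctrl.read_state();print(s['tcp_pos'],s['eef_rot'],s['wrist_force'],s['wrist_torque'],s['finger_gap'])"; python3 -m inch '[[[0,0,0,0],[0,0,0,0],[0,0,0,0]]]'
```

```text
clock: 19.65
tcp_pos: [0.5309, -0.0274, 0.0442]
eef_rot: [3.139, 0.016, -0.089]
wrist_force: [2.7, 0.3, 1.6]
finger_gap: 0.0122
[ 0.53092831 -0.0274368   0.04419487] [ 3.13868588  0.01563661 -0.08933572] [2.74881487 0.27169076 1.57116756] [-0.16397047 -0.89523629 -0.04575382] 0.012212514120191096
clock: 19.95
tcp_pos: [0.531, -0.0274, 0.0442]
eef_rot: [3.139, 0.016, -0.089]
wrist_force: [1.5, -0.2, 1.5]
finger_gap: 0.0115
```

```bash
python3 -m inch '[[[0,0,0,0],[0,0,0,0],[0,0,0,0],[0,0,0,0],[0,0,2,0],[0,0,5,0],[0,0,9,0],[0,0,12,0],[0,0,12,-0.14],[0,0,12,-0.28],[0,0,12,-0.42],[0,0,12,-0.56],[0,0,12,-0.7],[0,0,12,-0.84],[0,0,12,-0.98],[0,0,12,-1.12],[0,0,12,-1.26],[0,0,12,-1.4],[0,0,12,-1.54],[0,0,12,-1.54]]]' -0.14; python3 -c "
from rig import ctrl;s=ctrl.read_state();print(s['tcp_pos'],s['eef_rot'],s['q'])"
```

```text
clock: 21.95
tcp_pos: [0.5307, -0.0274, 0.164]
eef_rot: [3.138, 0.016, -1.631]
wrist_force: [0.3, 0.6, 0.3]
finger_gap: 0.0401
[ 0.53065262 -0.02739222  0.16402855] [ 3.13809197  0.01575843 -1.63065903] [-0.27200323  0.27132195  1.65772093  0.015623    1.21933003  1.35319979]
```

```bash
python3 -m inch '[[[0,0,0,-0.14],[0,0,0,-0.28],[0,0,0,-0.42],[0,0,0,-0.56],[0,0,0,-0.7],[0,0,0,-0.84],[0,0,0,-0.98],[0,0,0,-1.12],[0,0,0,-1.26],[0,0,0,-1.4],[0,0,0,-1.5],[0,0,0,-1.6],[0,0,0,-1.6],[0,0,0,-1.6]]]' -0.14; python3 - <<'E'
from rig import ctrl, viewer
import pickle;from h import *
s=ctrl.read_state();print(s['tcp_pos'],s['eef_rot'],s['q'])
d={n:viewer.grab_frame(n) for n in("scene","top")};pickle.dump(d,open("f4.pkl","wb"))
s=d["scene"]["pixels"][200:350,220:420,::-1];t=d["top"]["pixels"][170:290,262:382,::-1]
cv2.imwrite("pics/flip.png",np.hstack([cv2.resize(s,(400,300),interpolation=cv2.INTER_CUBIC),cv2.resize(t[:90],(400,300),interpolation=cv2.INTER_CUBIC)]))
E
```

```text
clock: 23.35
tcp_pos: [0.5306, -0.0273, 0.164]
eef_rot: [3.138, 0.015, 3.057]
wrist_force: [0.1, -0.7, -0.2]
finger_gap: 0.0401
[ 0.53056581 -0.02733468  0.16398401] [3.13806849 0.01548843 3.05743918] [-0.26600062  0.25914438  1.67453412  0.0067416   1.19332613  2.95727917]
```

View pics/flip.png

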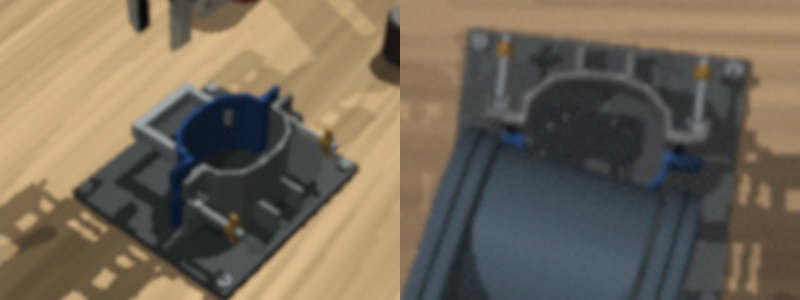

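```bash
python3 -m inch '[[[0.05,0,-3,-0.006],[0.05,0,-6,-0.006],[0.05,0,-9,-0.006],[0.05,0,-11,-0.006],[0.05,0,-12,-0.006],[0.05,0,-12,-0.006],[0.05,0,-12,-0.006]]]' -0.14;  python3 -m inch '[[[0,0,0,0],[0,0,0,0],[0,0,0,0],[0,0,0,0],[0,0,0,0],[0,0,0,0]]]' -1; python3 -c "
from rig import ctrl;s=ctrl.read_state();print(s['tcp_pos'],s['eef_rot'],s['wrist_force'],s['wrist_torque'])"
```

```text
clock: 24.15
tcp_pos: [0.5318, -0.0275, 0.0447]
eef_rot: [3.138, 0.017, 3.051]
wrist_force: [-0.0, 0.7, 0.9]
finger_gap: 0.04
clock: 24.75
tcp_pos: [0.5314, -0.0275, 0.0448]
eef_rot: [3.138, 0.016, 3.051]
wrist_force: [-1.6, -0.6, 1.0]
finger_gap: 0.0121
[ 0.53142242 -0.02753198  0.04477095] [3.13827791 0.0160067  3.0505183 ] [-1.58040374 -0.63006611  1.02673838] [ 0.14163176  0.28227171 -0.03577697]
```

```bash
python3 -m inch '[[[0.2,-0.02,0,0],[0.4,-0.04,0,0],[0.55,-0.05,0,0],[0.65,-0.05,0,0],[0.75,-0.05,0,0],[0.85,-0.05,0,0],[0.95,-0.05,0,0],[1.05,-0.05,0,0],[1.1,-0.05,0,0],[1.1,-0.05,0,0],[1.1,-0.05,0,0]]]'; python3 -c "
from rig import ctrl;s=ctrl.read_state();print(s['tcp_pos'],s['eef_rot'],s['wrist_force'],s['wrist_torque'])"
```

```text
clock: 25.85
tcp_pos: [0.5386, -0.0278, 0.0447]
eef_rot: [3.139, 0.008, 3.051]
wrist_force: [-15.1, -0.7, 14.8]
finger_gap: 0.012
[ 0.53858581 -0.02776404  0.04469017] [3.13852241 0.00840561 3.05121742] [-15.10930663  -0.73579337  14.84709957] [-0.03736494  2.33908675 -0.0929477 ]
```

```bash
python3 -m inch '[[[0.38,-0.03,0.06,0],[0.42,-0.04,0.12,0],[0.46,-0.04,0.18,0],[0.5,-0.04,0.22,0],[0.5,-0.04,0.22,0],[0.5,-0.04,0.22,0],[0.5,-0.04,0.22,0]]]'; python3 -c "
from rig import ctrl;s=ctrl.read_state();print(s['tcp_pos'],s['eef_rot'],s['wrist_force'],s['wrist_torque'])"
```

```text
clock: 26.55
tcp_pos: [0.539, -0.0278, 0.0452]
eef_rot: [3.138, -0.001, 3.052]
wrist_force: [-12.8, -2.0, 3.3]
finger_gap: 0.0118
[ 0.53897953 -0.02775239  0.04520965] [ 3.13829303e+00 -1.22761141e-03  3.05164588e+00] [-12.80284848  -2.01772435   3.3319931 ] [-0.18748808  1.82789871 -0.05282271]
```

```bash
python3 -m inch '[[[0.46,-0.04,0.17,0],[0.5,-0.04,0.17,0],[0.54,-0.05,0.18,0],[0.58,-0.05,0.18,0],[0.6,-0.05,0.18,0],[0.6,-0.05,0.18,0],[0.6,-0.05,0.18,0],[0.6,-0.05,0.18,0]]]'; python3 -c "
from rig import ctrl;s=ctrl.read_state();print(s['tcp_pos'],s['eef_rot'],s['wrist_force'],s['wrist_torque'])"
```

```text
clock: 27.35
tcp_pos: [0.5393, -0.0277, 0.0452]
eef_rot: [3.138, -0.013, 3.052]
wrist_force: [-15.1, -1.5, 5.0]
finger_gap: 0.0115
[ 0.539269   -0.02767005  0.04523125] [ 3.13807257 -0.01301785  3.05231583] [-15.0854123   -1.53817358   5.0170196 ] [-0.120084    2.14854698 -0.04831298]
```

```bash
python3 - <<'E'
from rig import ctrl, viewer
import pickle;from h import *
np.set_printoptions(precision=4,suppress=True)
F=[];
for i in range(8):
    d={n:viewer.grab_frame(n) for n in("scene","top")};s=ctrl.read_state();F.append(np.r_[s['tcp_pos'],s['eef_rot'][1:],s['wrist_force']])
F=np.array(F);print(F[0],F[-1],F.mean(0),sep="\n");print(s['clock'],s['finger_gap']);pickle.dump(d,open("f5.pkl","wb"))
s=d["scene"]["pixels"][215:345,235:405,::-1];t=d["top"]["pixels"][160:320,260:500,::-1]
cv2.imwrite("pics/end.png",np.hstack([cv2.resize(s,(500,382),interpolation=cv2.INTER_CUBIC),cv2.resize(t,(300,382)[:1]+(382,))]))
# parting gap from top view, both sides, z=.092
yaw=-.09;o=np.array([.6322,-.036]);R=np.array([[np.cos(yaw),-np.sin(yaw)],[np.sin(yaw),np.cos(yaw)]])
X=np.arange(-.03,.015,.001)
for n,f in d.items():
    c=f["pixels"].astype(np.float32);c=c[...,2]-c[...,0]
    for sg in(1,-1):
        P=0
        for y in np.arange(.07,.083,.002):
            q=np.array([proj(f,np.append(o+R@[x,sg*y],.092)) for x in X],np.float32);P=P+cv2.remap(c,q[:,:1],q[:,1:],cv2.INTER_CUBIC).ravel()
        hm=X[P>P.max()/2];print(n,sg,"blue x mm",X[P.argmax()]*1e3,hm.min()*1e3,hm.max()*1e3)
E
```

```text
[  0.5393  -0.0277   0.0452  -0.013    3.0523 -16.4632  -1.3206   5.0229]
[  0.5393  -0.0277   0.0452  -0.013    3.0523 -15.0321  -0.8395   4.3263]
[  0.5393  -0.0277   0.0452  -0.013    3.0523 -15.3616  -1.7086   4.7279]
28.15 0.012001009294475954
scene 1 blue x mm -2.999999999999975 -4.999999999999977 -0.9999999999999731
scene -1 blue x mm -4.999999999999977 -8.99999999999998 -0.9999999999999731
top 1 blue x mm -30.0 -30.0 -2.999999999999975
top -1 blue x mm -8.99999999999998 -15.999999999999986 -3.999999999999976
```

View pics/end.png

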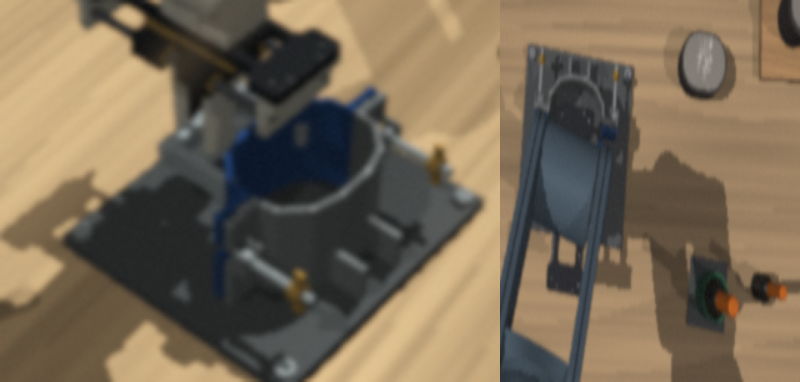

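The two halves are closed up and square (left view: blue flange against grey at 225,240 and 375,105), the brush is in its pot, and the push is steady. Handing in.

```bash
python3 -c "
from rig import ctrl;print(ctrl.hand_in());s=ctrl.read_state();print(s['clock'],s['tcp_pos'],s['wrist_force'])"
```

```text
the job is handed in; nothing more can be done
None
the job is handed in; nothing more can be done
```

The job is done and handed in at about 28 s. The brush is back in its pot, and the arm is still holding the loose half on the seals.

- **Brush:** I took the large brush from the green pot, not the small one in the black cup. It made two strokes on the back wall. Each went down until it touched the plate (2–4 N), then up until the bristle end was at about rim height. I then let it go in its pot, where the picture shows it upright.
- **Loose half:** I squared it and drew it in line onto the seals, then backed it off once. The tool had picked up about 1° of tilt over several pushes, so I turned the gripper half a turn and took the handle again.
- **Push at the end:** the wrist force along x averaged 15.4 N and held steady for 0.8 s. It never read above about 16.5 N. Friction takes some of that, so I estimate about 13–15 N on the seals, from 2.6–3 mm of squeeze.
- **Squareness:** the tool's yaw was within 0.001 rad of the mould's. The turning moment at the wrist was close to zero, which suggests both seals are squeezed evenly.

**Less certain:**
- **Flatness:** the tool ended tilted about 0.013 rad (0.7°). I judged the half flat from its unchanged height and the forces, because the pictures are too coarse to confirm it.
- **Seal contact:** the last camera check of the flanges was partly blocked by the arm in the top view, so the scene view and the force readings carry that result.
- **Bystanders:** I did not measure the cobbles and oil can afterwards, but the arm's path stayed clear of them.

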